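# Close the guard and hold the run lever of a run-out checker

### The job

Run the check on the turned sleeve in the grey checker: first lower the yellow-framed guard by its black bar gently all the way onto its stop, without letting it fall, then press the red pad of the sprung run lever down until the lever is level and keep it there. Do not press the lever before the guard is shut, and do not push it well past level towards its bottom stop, which trips the checker; leave the crate and the loose sleeves alone. The program finishes while still holding the lever level with the guard shut.

Things in the scene. Friction and masses are not known exactly. Their poses are not given: they have to be found in the camera images.
- checker: Fixed grey open-topped housing 140 (x) x 170 (y) x 85 mm high on a 160 x 190 x 12 mm foot, with a bright turned sleeve standing inside. Origin: centre of the underside, on the bench. Its x axis points from the front (robot side) to the hinge side; the guard opens upward about the far (+x) top edge.
- guard_hinge (a point): Middle of the guard's hinge line, on the top far edge of the housing, 85 mm above the bench; the hinge line runs along the checker's y axis.
- guard (a joint): Angle of the guard in rad: 0 shut on its stop (lying flat on the housing), grows as it opens, 1.5 at most; it starts stood open at 1.2 to 1.42. The guard is a yellow frame 140 x 170 x 8 mm with a clear pane, about 0.35 kg. Hinge friction holds it only when it is steeper than about 1.1 rad; below that it falls shut if let go. Shutting it well means less than 1.2 rad/s over the last 0.3 rad.
- guard_bar (a point): Middle of the black round grab bar of the guard, 14 mm thick, 140 mm long, parallel to the hinge line. It is carried on two end arms (70 mm either side of this point) 30 mm beyond the frame's free edge and 25 mm above the frame's underside plane: with the guard at angle a it lies, from the hinge, -0.170 cos a + 0.025 sin a along the checker's x axis and 0.170 sin a + 0.025 cos a up. The bar may turn between fingers that hold it.
- lever_unit: Fixed grey base 180 (x) x 70 (y) x 30 mm high that carries the run lever, left or right of the checker. Origin: centre of the underside, on the bench. Two cheeks 120 mm high carry the pivot at its +x end; a white plate 34 mm long and 4 mm thick stands beside the lever on its -y side, 30 mm off its middle, 25 mm to -x of the origin, 140 mm high, with a green mark at the level position and a red mark lower down. The lever points along the unit's -x axis.
- lever_pivot (a point): The lever's pivot, 100 mm above the bench, at x = +60 mm in the unit; the pivot axis runs along the unit's y axis.
- run_lever (a joint): How far the run lever is pressed, rad: 0 at rest (its free end raised 0.42 rad above level), 0.42 when level, 0.80 at the bottom stop. A spring pushes it back up: about 3 N at the pad at rest, 8 N at level, 12 N at the bottom.
- lever_pad (a point): Red square pad 40 x 40 x 12 mm on the free end of the lever, 130 mm from the pivot. This point: centre of its upper face, z axis out of that face; with the lever level this face is horizontal, 106 mm above the bench and 130 mm from the pivot along the unit's -x axis; at rest about 159 mm above the bench.
- crate: Bystander: loose plywood crate 170 x 130 x 50 mm with eleven turned steel sleeves standing in it (70 mm high in all), on the other side of the checker from the lever. Origin: centre of the underside.
- sleeve_left: Bystander: loose turned steel sleeve, 31 mm across, 64 mm tall, standing to the left. Origin: centre of the underside.
- sleeve_right: Bystander: the same sleeve standing to the right. Origin: centre of the underside.
Not all that is in view belongs to the job. Leave any blue, pink or purple look-alike of the lever_unit alone.

How it is judged:
By the outcome, as a careful person would: the job done as asked, in the order asked, and still so for the second after the job is handed in, while the arm keeps its last pose, push and grip.
It also fails if it takes over 56 s, if anything falls off the work surface, if the arm or the gripper's body presses on something with over 40 N, if the wrist force passes 120 N, or if a joint passes its speed limit or range.

### The arm

A 6-joint arm with a two-finger parallel gripper is mounted at the origin on the work surface. World frame = base frame: x ahead of the robot, y to its left, z up, the work surface at z = 0. Lengths are in m, angles in rad, forces in N, time in s.
With the tool pointing down it reaches from about 0.275 to 0.825 m from the base axis. Payload 4.9 kg.
Tool frame: the origin (TCP) lies midway between the tips of the shut fingers; the grasp point (between the pads) lies 19 mm behind it (bot.grip_depth is the distance from the TCP to the grasp point, in m); z points along the fingers, y is the line along which they close (so a half turn about z gives the same grasp; the last joint's range is limited). The gripper opens to 85 mm and grips with 20 to 120 N. Pads are 22 mm wide; open, the fingers measure 114 mm over their backs; the gripper's body (76 mm by 85 mm) begins 54 mm behind the grasp point. The pads swing forward as they close: fully open they stand 13 mm farther back than shut.
Start: joints at [1.018, 0.326, -0.193, 1.052, 0, 1.437], TCP at [0.224, 0.502, 0.231] pointing down, gripper open.
Joint ranges: [-2.65, 2.65], [-0.97, 1.79], [-1.3, 1.35], [-1.93, 2.1], [-1.47, 1.37], [-3.14, 3.14]. Speed limits (rad/s): [2.57, 2.57, 3.14, 3.14, 3.14, 3.14].

### API

Orientations are given as a unit quaternion [w, x, y, z].
In Python, from cell import bot gives the robot as it stands. Calls block until the motion is done:
- bot.move_pose(position, orientation): joint-space move of the TCP to a pose.
- bot.move_linear(position, speed=0.15, rotation=None, until_force=None): straight line of the TCP; rotation=None keeps the orientation; speed is the mean speed in m/s. With until_force (N) it stops when the force on the tool has changed by that much, and returns True; else False.
- bot.goto_joints(angles): joint-space move.
- bot.set_gripper(opening, grasp_force=None): opening from 0.0 (shut) to 1.0 (fully open); grasp_force is the grip in N (None keeps the last); returns when the fingers have stopped.
- bot.wait(seconds).
- bot.solve_ik(position, orientation): joint angles nearest the present ones, or None.
- bot.camera(name): name is "side" or "top"; returns the picture (420x560x3 uint8, red, green, blue); there is no depth.
- bot.calibration(name): a dict with "mtx" (3x3 intrinsics, pixels), "extrinsics" (4x4, takes a point from world to camera coordinates). Camera axes: x right, y down, z forward; pixel columns grow to the right and rows downward; lengths in m; the calibration is good to about 2 mm. A picture is of the moment at which its call begins. calibration takes no time and is no camera call.
A pose or a line that the arm cannot do raises bot.PlanningError and nothing moves.
- bot.close_job(): hands the job in; it is judged then, once.
Trained networks look in the newest picture that a camera, given by its name, has taken for a name from the list of things; names that differ only in an ending like _2 or _b are one class to them, and where a whole thing is asked for, a point or a joint stands for the part that bears it (a point fixed in the world has none). Each returns a list of dicts, best first, with "confidence" (0 to 1); they miss things now and then, are a little off and sometimes report something else, mostly with a low value. They report only what shows in the picture. A call takes as long as a camera call. They do not tell look-alikes from the thing itself.
- bot.search_frame(camera, thing): "bbox" ([left, top, width, height] in pixels, round what is visible of it).
Readings, each from a call of its own:
- bot.read_clock(): time.
- bot.read_joint_positions(): joint angles.
- bot.read_joint_vel(): joint speeds.
- bot.read_joint_efforts(): joint torques, N m.
- bot.read_position(): TCP position.
- bot.read_tool_rot(): TCP orientation.
- bot.read_ft_force(): force on the tool from outside, world axes, zero at the start.
- bot.read_moment(): the same for the moment, N m.
- bot.read_gripper_width(): opening from 0.0 (shut) to 1.0 (fully open).
- bot.read_finger_force(): force on a finger pad.
Only numpy, scipy, OpenCV 4.12 (cv2) and the standard library are available. Lean on these libraries where they do the work, as an engineer would, in place of code of your own. Each camera call takes 0.05 s, during which the arm holds its last target. There are 200 camera calls.

## Working session

There is one attempt and no reset: what is moved stays moved. The work goes in short steps, each a Python script; the robot and the scene stay as the last script left them, time stands still between calls to the robot, and variables do not carry over. Pictures are saved under pics/ and viewed, at most 10 in all, crops included, and the job is handed in when it is done.

```bash
mkdir -p pics
python3 - <<'E'
from cell import bot
import cv2,numpy as np
for c in("side","top"):
    im=bot.camera(c); cv2.imwrite(f"pics/{c}0.png",im[:,:,::-1])
    k=bot.calibration(c);print(c,k["mtx"].round(1).tolist(),k["extrinsics"].round(4).tolist())
    for t in("checker","guard_bar","lever_unit","lever_pad","crate","guard"):
        print(t,[(np.round(d["bbox"]).tolist(),round(d["confidence"],2)) for d in bot.search_frame(c,t)[:3]])
print(bot.read_clock(),bot.read_tool_rot())
E
```

```text
side [[497.2, 0.0, 276.9], [0.0, 497.2, 213.0], [0.0, 0.0, 1.0]] [[0.9831, -0.1822, 0.0179, -0.5156], [-0.1045, -0.6387, -0.7623, 0.1197], [0.1503, 0.7476, -0.6469, 1.7203], [0.0, 0.0, 0.0, 1.0]]
checker [([273.0, 167.0, 50.0, 88.0], 0.8)]
guard_bar [([308.0, 165.0, 9.0, 72.0], 0.63), ([272.0, 170.0, 45.0, 87.0], 0.29)]
lever_unit [([331.0, 306.0, 68.0, 51.0], 0.88), ([208.0, 263.0, 63.0, 54.0], 0.8), ([285.0, 248.0, 56.0, 51.0], 0.62)]
lever_pad [([212.0, 266.0, 45.0, 19.0], 0.89), ([340.0, 308.0, 48.0, 14.0], 0.69), ([286.0, 246.0, 46.0, 24.0], 0.54)]
crate [([283.0, 177.0, 47.0, 34.0], 0.94), ([308.0, 169.0, 12.0, 68.0], 0.62)]
guard [([306.0, 169.0, 14.0, 68.0], 0.69)]
top [[382.7, 0.0, 281.7], [0.0, 382.7, 211.1], [0.0, 0.0, 1.0]] [[0.0241, -0.9992, 0.0319, -0.0728], [-0.9813, -0.0298, -0.1903, 0.5244], [0.1911, -0.0268, -0.9812, 1.2207], [0.0, 0.0, 0.0, 1.0]]
checker [([249.0, 155.0, 59.0, 71.0], 0.95), ([256.0, 155.0, 54.0, 25.0], 0.34), ([347.0, 174.0, 14.0, 38.0], 0.16)]
guard_bar [([257.0, 157.0, 52.0, 22.0], 0.8)]
lever_unit [([333.0, 169.0, 38.0, 55.0], 0.61), ([404.0, 144.0, 32.0, 56.0], 0.61), ([348.0, 241.0, 26.0, 54.0], 0.6)]
lever_pad [([186.0, 244.0, 29.0, 44.0], 0.8), ([423.0, 152.0, 14.0, 34.0], 0.68), ([346.0, 175.0, 19.0, 40.0], 0.64)]
crate [([188.0, 142.0, 58.0, 58.0], 0.6)]
guard [([257.0, 158.0, 56.0, 18.0], 0.74)]
0.7 [-1.48993791e-06  2.07877776e-01  9.78154809e-01  1.69573816e-05]
```

View pics/side0.png

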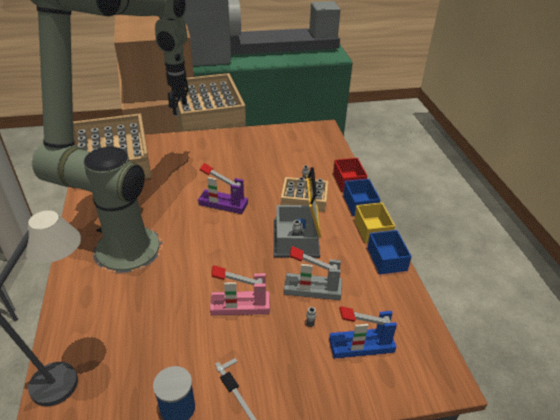

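View pics/top0.png

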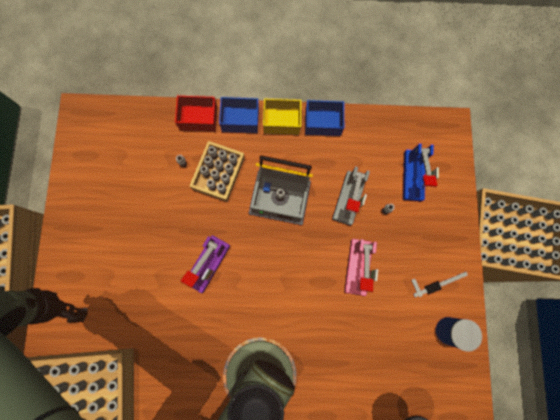

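The top view shows the checker at about (280,190), the grey lever unit at (350,195) with its pad at (355,205), and the look-alikes in blue, pink and purple. I'll enlarge both views for corner picking.

Run:
```python
import cv2
a=cv2.imread("pics/top0.png")[145:235,240:380]; cv2.imwrite("pics/topc.png",cv2.resize(a,None,fx=5.7,fy=5.7,interpolation=cv2.INTER_CUBIC))
a=cv2.imread("pics/side0.png")[160:305,265:355]; cv2.imwrite("pics/sidec.png",cv2.resize(a,None,fx=4,fy=4,interpolation=cv2.INTER_CUBIC))
```

```text
(no output)
```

View pics/topc.png

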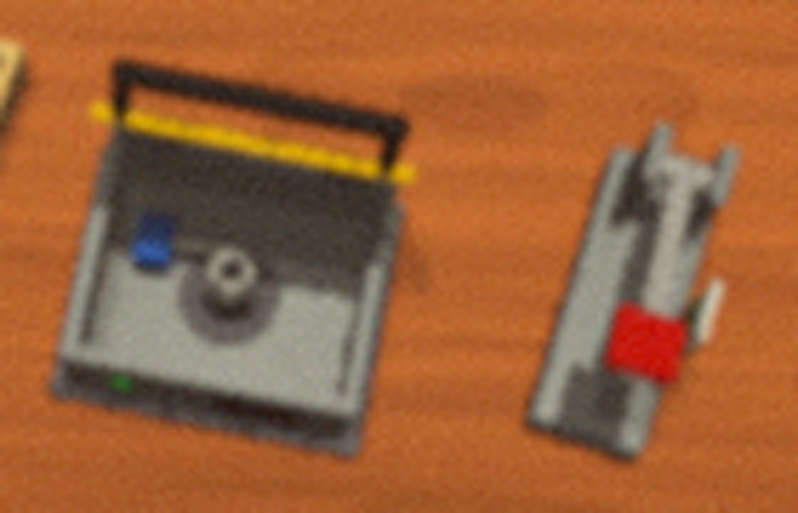

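View pics/sidec.png

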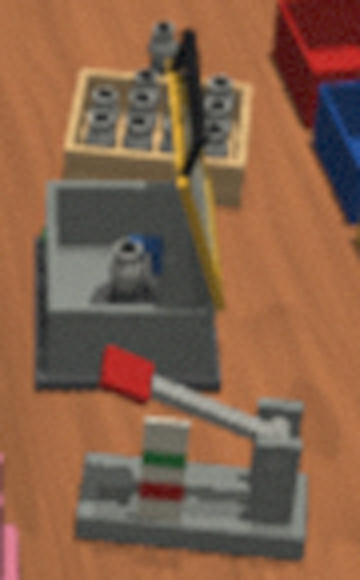

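```bash
cat > fit.py <<'E'
from cell import bot
import numpy as np
from scipy.optimize import least_squares
CAL={c:bot.calibration(c) for c in("side","top")}
def proj(c,P):
    k=CAL[c];p=k["extrinsics"]@np.append(P,1);q=k["mtx"]@p[:3];return q[:2]/q[2]
def px(c,U,V):
    s,o=(5.7,(240,145)) if c=="top" else (4,(265,160))
    return np.array([(U+.5)/s-.5+o[0],(V+.5)/s-.5+o[1]])
def world(p,l):
    c,s=np.cos(p[2]),np.sin(p[2]);return np.array([p[0]+c*l[0]-s*l[1],p[1]+s*l[0]+c*l[1],l[2]])
def hin(r,h,y): return lambda a:(.07-r*np.cos(a)+h*np.sin(a),y,.085+r*np.sin(a)+h*np.cos(a))
C=[("top",(-.07,.085,.085),62,360),("top",(-.07,-.085,.085),357,413),("top",(-.08,-.095,.0),355,455),
("top",hin(.17,.025,.07),122,70),("top",hin(.17,.025,-.07),402,127),("top",hin(.14,.004,.085),97,108),("top",hin(.14,.004,-.085),410,175),
("side",(-.07,-.085,.085),50,312),("side",(.07,-.085,.085),217,310),("side",(-.07,.085,.085),50,183),("side",(-.08,-.095,0),37,388),("side",(.08,-.095,0),218,388),
("side",hin(.17,.025,.07),190,37),("side",hin(.17,.025,-.07),188,170)]
pad=(.06-.13*np.cos(.42)+.006*np.sin(.42),0,.1585)
L=[("top",(-.09,.035,.03),530,425),("top",(-.09,-.035,.03),632,458),("top",(.09,.035,.03),618,150),("top",pad,645,343),
("side",(-.09,-.035,0),78,537),("side",(.09,-.035,0),300,557),("side",(-.09,-.035,.03),78,508),("side",pad,128,373),("side",(-.025,-.03,.14),167,420)]
def fit(D,x0):
    f=lambda p:np.concatenate([proj(c,world(p,l(p[3]) if callable(l) else l))-px(c,U,V) for c,l,U,V in D])
    r=least_squares(f,x0,loss="soft_l1");print(r.x.round(4));print(f(r.x).reshape(-1,2).round(1).tolist());return r.x
if __name__=="__main__":
    fit(C,[.55,0,0,1.3]);fit(L,[.55,-.2,0])
E
python3 fit.py
```

```text
[ 0.5846 -0.0517 -0.1779  1.2793]
[[-0.2, -0.9], [-0.4, 0.4], [0.2, 0.8], [0.3, 0.4], [-0.8, 0.3], [-0.9, 0.2], [0.9, 0.2], [-0.1, -0.2], [0.3, 0.7], [-0.3, -0.5], [-0.2, 1.0], [1.4, 1.4], [0.1, -0.1], [3.2, -7.4]]
[ 0.5858 -0.2892 -0.304 ]
[[-0.9, -0.8], [0.9, 0.1], [-0.9, -0.8], [-0.2, -0.1], [-1.1, 0.5], [0.5, 1.5], [-0.8, 1.4], [0.2, -0.9], [-0.2, -0.2]]
```

Both fits have residuals of about 1 px (one bar end was misread, and the robust loss discounts it). The geometry agrees with the given sizes. Next I approach and grasp the bar.

```bash
cat > h.py <<'E'
from cell import bot
import numpy as np
from scipy.spatial.transform import Rotation as R
CH=np.array([.5846,-.0517,-.1779]); LU=np.array([.5858,-.2892,-.304])
def world(p,x,y,z):
    c,s=np.cos(p[2]),np.sin(p[2]);return np.array([p[0]+c*x-s*y,p[1]+s*x+c*y,z])
def down(yaw):   # tool z down, tool y along heading yaw
    c,s=np.cos(yaw),np.sin(yaw);q=R.from_matrix(np.array([[-s,c,0],[c,s,0],[0,0,-1]]).T).as_quat();return q[[3,0,1,2]]
def bar(a): return world(CH,.07-.17*np.cos(a)+.025*np.sin(a),0,.085+.17*np.sin(a)+.025*np.cos(a))
def tcp(a): return bar(a)-[0,0,bot.grip_depth]
E
python3 - <<'E'
from h import *
import cv2
a=1.2793
qs=[down(CH[2]),down(CH[2]+np.pi)]
sol=[[bot.solve_ik(tcp(t),q) for t in(1.28,.6,0)] for q in qs]
for s in sol: print([None if j is None else np.round(j,2).tolist() for j in s])
ok=[i for i,s in enumerate(sol) if all(j is not None for j in s)]
i=min(ok,key=lambda i:abs(sol[i][0][5]-1.437)); q=qs[i]; print("use",i)
bot.set_gripper(.65,30)
bot.move_pose(tcp(a)+[0,0,.09],q)
bot.move_linear(tcp(a)+[0,0,.003],.1,until_force=6)
print(bot.read_clock(),bot.read_position(),tcp(a),bot.read_ft_force())
for c in("side","top"): 
    im=bot.camera(c)[:,:,::-1]
    cv2.imwrite(f"pics/{c}1.png",cv2.resize(im[130:310,200:400],None,fx=3,fy=3,interpolation=cv2.INTER_CUBIC))
E
```

```text
[[-0.21, 0.48, 0.05, 1.14, 0.0, 1.54], [-0.22, 0.33, -0.32, 0.92, 0.0, 1.53], [-0.22, 0.36, -0.55, 0.66, 0.0, 1.53]]
[[-0.21, 0.48, 0.05, 1.14, 0.0, -1.6], [-0.22, 0.33, -0.32, 0.92, 0.0, -1.61], [-0.22, 0.36, -0.55, 0.66, 0.0, -1.61]]
use 0
4.6083 [ 0.62944411 -0.05975875  0.24009102] [ 0.62897817 -0.05967923  0.23631318] [-0.34454509 -0.09727289  0.8284785 ]
```

View pics/side1.png

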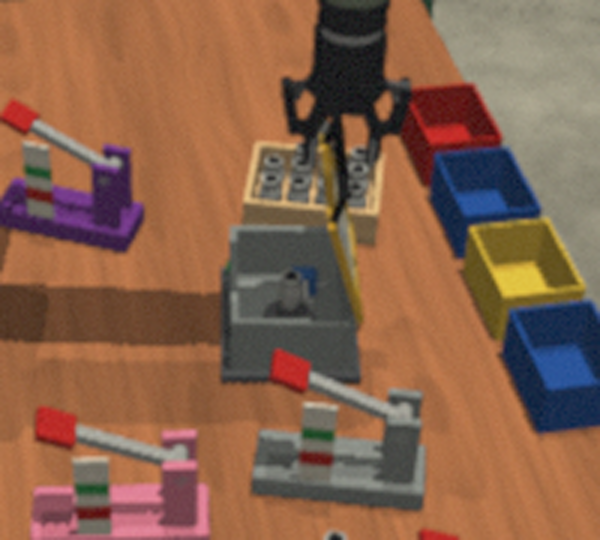

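The fingers at (300,140) and (375,150) straddle the bar at about (338,150) with nothing touching. I'll close on it and lower along the arc.

Run:
```python
from h import *
import cv2
p0=bot.read_position()
bot.set_gripper(0,35)
print("w",bot.read_gripper_width(),bot.read_finger_force(),bot.read_position()-p0,bot.read_ft_force())
for a in np.arange(1.2,0.05,-.1):
    bot.move_linear(tcp(a),.08)
    f=bot.read_ft_force(); print(round(a,2),f.round(1),round(bot.read_gripper_width(),3))
    if np.linalg.norm(f)>40: print("STOP");break
print(bot.read_clock())
cv2.imwrite("pics/side2.png",cv2.resize(bot.camera("side")[130:310,200:400,::-1],None,fx=3,fy=3,interpolation=cv2.INTER_CUBIC))
```

```text
w 0.14749703985430102 34.134244322776794 [-4.88536413e-04  6.97584965e-05 -5.92477151e-04] [-0.22177249  0.05400935  2.29293576]
1.2 [-3.4  0.3 14.5] 0.147
1.1 [-4.5  1.  12.2] 0.15
1.0 [-4.8 -0.1 10. ] 0.151
0.9 [-5.4 -0.2  6.8] 0.145
0.8 [-5.9 -0.4  5.8] 0.142
0.7 [-4.8 -1.6  4.4] 0.149
0.6 [-5.  -1.4  4.2] 0.15
0.5 [-3.6 -3.1  1.3] 0.147
0.4 [-2.  -4.5  0.2] 0.144
0.3 [-0.7 -4.6 -0.3] 0.15
0.2 [-1.4 -4.5 -0.2] 0.151
0.1 [-1.6 -5.1 -2. ] 0.146
9.5333
```

View pics/side2.png

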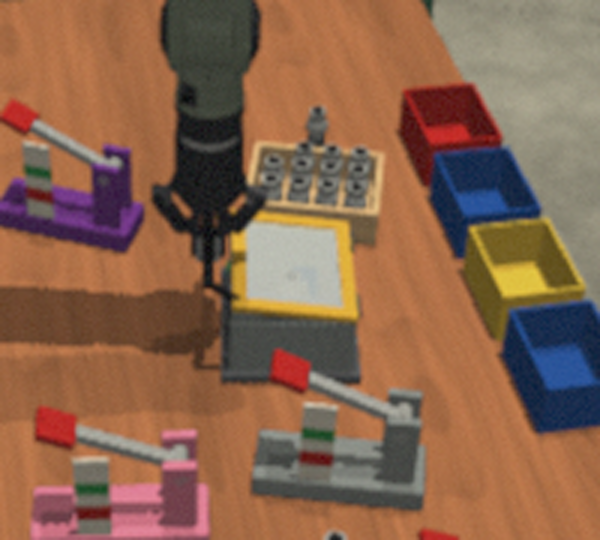

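The guard is nearly flat and the bar is still held at (215,285). Next I press down gently onto the stop, release with a narrow opening and lift.

Run:
```python
from h import *
import cv2
t=tcp(0)
r=bot.move_linear(t-[0,0,.010],.025,until_force=14)
print(r,bot.read_position()-t,bot.read_ft_force(),bot.read_gripper_width())
bot.set_gripper(.27)
print(bot.read_position()-t,bot.read_ft_force())
bot.move_linear(t+[0,0,.12],.12)
print(bot.read_ft_force())
bot.set_gripper(0)
q=[down(LU[2]),down(LU[2]+np.pi)][0]
bot.move_pose(world(LU,-.060,0,.215),q)
print(bot.read_clock(),bot.read_position(),world(LU,-.06,0,.215))
im=bot.camera("side")[:,:,::-1];cv2.imwrite("pics/side3.png",cv2.resize(im[150:310,220:400],None,fx=3,fy=3,interpolation=cv2.INTER_CUBIC))
im=bot.camera("top")[:,:,::-1];cv2.imwrite("pics/top3.png",cv2.resize(im[130:240,240:400],None,fx=4,fy=4,interpolation=cv2.INTER_CUBIC))
```

```text
True [-1.15888913e-03 -3.59174076e-05 -5.01548856e-03] [-1.35498589 -0.05419284  5.38311575] 0.14938506375418628
[-0.00223468 -0.00062074 -0.00612081] [ 0.2615188  -0.1880359   0.01613864]
[-0.37799523 -0.03052242  0.01154333]
13.1917 [ 0.52828424 -0.27000133  0.21479543] [ 0.52855119 -0.27123965  0.215     ]
```

View pics/side3.png

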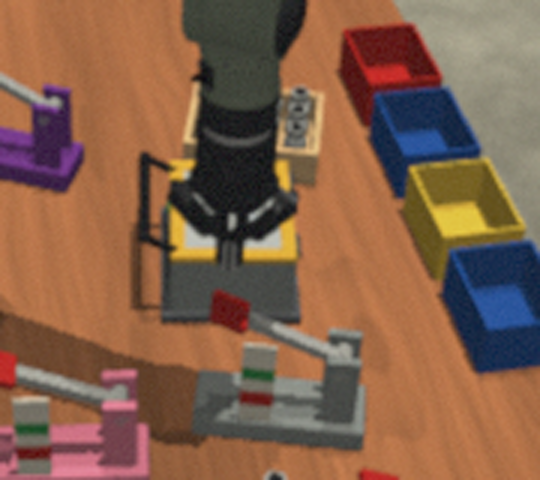

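View pics/top3.png

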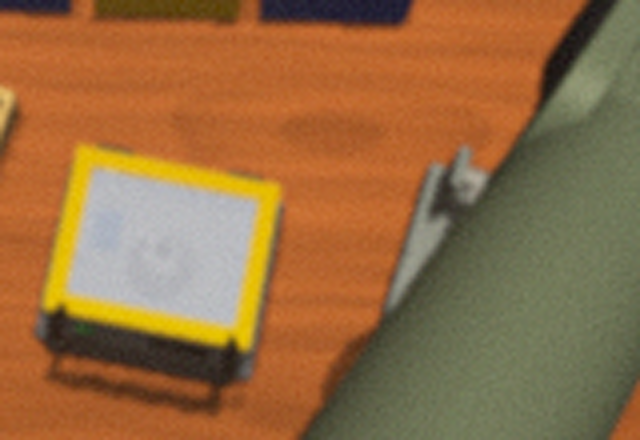

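The guard lies flat and the gripper stands above the grey lever's red pad (230,310). Now I press in steps and watch the force.

Run:
```python
from h import *
import cv2
for x,z in((-.061,.16),(-.066,.13),(-.069,.113),(-.070,.107)):
    bot.move_linear(world(LU,x,0,z),.06)
    bot.wait(.2)
    print(z,bot.read_position()-world(LU,x,0,z),bot.read_ft_force())
print(bot.read_clock())
im=bot.camera("side")[:,:,::-1];cv2.imwrite("pics/side4.png",cv2.resize(im[150:310,220:400],None,fx=3.7,fy=3.7,interpolation=cv2.INTER_CUBIC))
```

```text
0.16 [ 0.00032117 -0.00016451  0.00048964] [0.01212814 1.28196755 3.70846264]
0.13 [-0.00054505 -0.00013836  0.00031044] [-4.08721339  0.29666212  6.33697383]
0.113 [ 0.00089471 -0.00060805  0.00107093] [-0.24180135  0.00705637  6.933006  ]
0.107 [ 0.00124428 -0.00070125  0.0012389 ] [ 0.33829905 -0.03247834  6.9139507 ]
16.5083
```

View pics/side4.png

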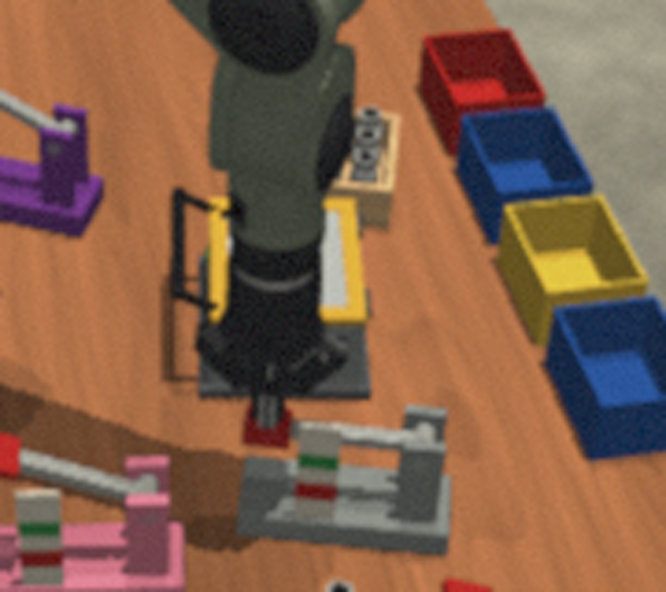

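The guard is shut. The lever is almost level: TCP z is 0.108 against 0.106, and the arm at (365,435) is close to the line of the green mark. I'll trim the last 2 mm, check and hand in.

Run:
```python
from h import *
bot.move_linear(world(LU,-.070,0,.1047),.02)
bot.wait(.5)
print(bot.read_position(),bot.read_ft_force(),bot.read_clock())
z=bot.read_position()[2]
if abs(z-.106)<.0012: bot.close_job();print("closed")
```

```text
[ 0.52015323 -0.26891855  0.1059574 ] [-0.6957207  -0.51294627  7.48236148] 17.325
the job is handed in; nothing more can be done
closed
```

I lowered the guard gently onto its stop, then pressed the run lever to level (pad face at 0.106 m, about 7.5 N), and handed the job in at 17.3 s with the lever still held.

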